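# Lever open the wheel case with the flat knife

### The arm

A 6-joint arm with a two-finger parallel gripper is mounted at the origin on a cart in front of the work surface, level with it; the furniture and walls round the work are solid. World frame = base frame: x ahead of the robot, y to its left, z up, the work surface at z = 0. Lengths are in m, angles in rad, forces in N, time in s.
With the tool pointing down it reaches from about 0.35 to 0.725 m from the base axis. Payload 4.3 kg.
Tool frame: the origin (TCP) lies at the very end of the fingers, on their centre line; the grasp point (between the pads) lies behind it (grip_depth is the z of the grasp point in the tool frame, in m); z points along the fingers, y is the direction in which the jaws open and shut (so a half turn about z gives the same grasp; the last joint's range is limited). The gripper opens to 85 mm and grips with 20 to 120 N. Pads are 22 mm wide; open, the fingers measure 114 mm over their backs; the gripper's body (76 mm by 85 mm) begins 54 mm behind the grasp point. The pads swing forward as they close: fully open they stand 13 mm farther back than shut.
Start: joints at [-1.369, 0.377, 0.081, 1.274, 0, 1.46], TCP at [0.176, -0.547, 0.202] pointing down, gripper open.
Joint ranges: [-2.72, 2.72], [-0.84, 1.66], [-1.02, 1.22], [-1.77, 2.12], [-1.37, 1.28], [-3.14, 3.14]. Speed limits (rad/s): [2.57, 2.57, 3.14, 3.14, 3.14, 3.14].

### API

Orientations are given as a 3x3 rotation matrix whose columns are the frame's x, y, z axes.
In Python, from plant import * gives the robot as it stands.
- The arm moves only by the shell command python3 -m handwheel 'ROWS'. ROWS is JSON, a list that holds one entry, the list of rows, each a list of 5 numbers: the shift along the world's x, y, z in m, then the turn about the world's z in rad, then the finger opening in m, from 0 to 0.0854. In form: [[[dx, dy, dz, roll, fingers], ...]]. A call has 1 to 12 rows; each row shifts and turns the pose as measured when the row begins; what a row does not reach is not made up. A row lasts 1/10 s, in which the tool goes at most 50 mm and 8.59 degrees, less where a joint would pass 70% of its speed; a pose out of reach is approached as far as the arm can. A call is refused whole if a number of a shift passes 0.05 or a number of a turn 0.15, either way. A call with a gripper value outside its range is refused whole. The fingers move at their own pace and stop on an object; the grip force is fixed at half the most. Time passes only in rows, so rows that do not move let the fingers close. It gives the time, the measured TCP pose, the force and the opening at its end, in the units of the state.
- read_state(): the state, without advancing time (a new reading comes with each control period).
- camera(name): name is "scene" or "top"; returns (picture, depth): 480x640x3 uint8, red, green, blue; 480x640 float32, m along the optical axis (not along the pixel's ray), 0 where there is no reading.
- camera_model(name): a dict with "fx", "fy", "cx", "cy" (pixels), "T" (4x4, takes a point from camera to world coordinates). Camera axes: x right, y down, z forward; pixel columns grow to the right and rows downward; lengths in m; the calibration is good to about 2 mm. A picture is of the moment at which its call begins. camera_model takes no time and is no camera call.
- finish_job(): hands the job in, once; it reports no verdict.
The state is a dict: "time_s": time; "q": joint angles; "joint_velocities": joint speeds; "joint_efforts": joint torques, N m; "ee_pos": TCP position; "ee_rot": TCP orientation; "wrist_force": force on the tool from outside, world axes, zero at the start; "ft_torque": the same for the moment, N m; "grip_width": finger opening in m.
Only numpy, scipy, OpenCV 4.12 (cv2) and the standard library are available. Lean on these libraries where they do the work, as an engineer would, in place of code of your own. Each camera call takes 0.05 s, during which the arm holds its last target.

### The job

Pick up the flat-bladed opening knife by its wooden handle, slip the end of its blade under the overhanging lip of the small instrument case's cover and lever the cover up until it stays standing at least half-way to upright. Then lay the knife flat on the bench again, clear of the case, and let go. The gripper itself must not touch the case or its cover, and the file, the screwdriver and the punch block stay where they are.

Things in the scene. Friction and masses are not known exactly. Their poses are not given: they have to be found in the camera images.
- case: instrument case screwed to the bench: grey metal box 66 (x) x 70 (y) x 75 mm high with a flat aluminium cover; two brass wheels inside, below the rim. Origin: centre of its underside; z up; -x is its front, which faces roughly to the robot's left. Cover: plate 3 mm thick, 70 mm wide, from the hinge axis (along y at x = +33, z = 76.5 mm) to x = -49 mm when closed.
- lip (a point): on the cover: middle of the lip's front edge, on the cover's underside (moves with the cover; axes as the case's when closed). Closed, it is 75 mm above the bench; the lip stands out 16 mm over the box's front wall (outer face at case x = -33 mm), over the full width, with free space under it.
- cover (a joint): hinge of the cover: 0 = closed, grows as the lip rises, 1.57 = upright, stop at 1.7 rad. May start up to 0.05 open. Cover 0.06 kg; the hinge is a little stiff (1 to 1.5 N at the lip lifts it) and the cover stays at the angle where it is left.
- knife_grip (a point): opening knife, lying flat: wooden handle with brass collar, 90 mm long, 16 mm wide (collar 18), 18 mm high, and a flat rigid steel blade 110 mm long, 20 mm wide, 2 mm thick with a square end; 0.07 kg. This point: centre of the handle, 9 mm above the bench. Axes of the knife: x runs along it to the blade's end, y across, z up.
- knife_tip (a point): middle of the blade's square end, half-way through its thickness: 155 mm from knife_grip along the knife's x, at the same height (9 mm above the bench as it lies; the blade is level and clear of the bench). Same axes as knife_grip.
- file: bystander: thin file with a brown wooden handle, 15 x 135 x 15 mm, lying on the bench. Origin: centre of its underside.
- driver: bystander: small round-shafted screwdriver with a yellow handle, 13 x 101 x 14 mm. Origin: centre of its underside.
- punch_block: bystander: round grey metal block with a ring of holes, diameter 42, 20 mm high. Origin: centre of its underside.
- lamp_shade (a point): obstacle, fixed: middle of the desk lamp's white shade, which hangs over the bench, 180 mm across and from 110 to 310 mm above it, its arm and neck rising farther behind: pass on the robot's side of it (nearer the base than 0.5 m). Fixed jars and small clutter, up to 100 mm high, fill the bench behind the work; the strip along its front edge, where the knife lies, is free.

How it is judged:
On the way:
1. the knife's blade raises the cover (value of joint cover above 0.25 rad and contact force between knife and case above 0.1 N), for 0.1 s.
At the end, for the whole second after the job is handed in: The cover stands at least 0.7 rad (40 degrees) open by itself; the knife lies flat (within 15 degrees) and at rest on the bench, handle and blade end both less than 30 mm above it, not touching the case (value of joint cover above 0.7 rad and height (world z) of each of knife_grip, knife_tip below 0.03 m and linear speed of knife below 0.03 m/s and contact force between knife and case below 0.05 N and angle between knife_grip's own z axis and vertical below 0.25 rad).
It fails at once if the gripper or arm touches the case or its cover (contact force between any of the fingers, the arm and case above 1 N).
It fails at once if a bystander is shifted by more than 30 mm (distance of any of file, driver, punch_block from where it was at the start of the episode above 0.03 m).
It also fails if it takes over 54 s, if anything falls off the work surface, if the arm or the gripper's body presses on something with over 40 N, if the wrist force passes 120 N, or if a joint passes its speed limit or range.

## Working session

There is one attempt and no reset: what is moved stays moved. The work goes in short steps, Python scripts to look and compute and a shell command to move; the robot and the scene stay as the last step left them, time stands still between calls to the robot, and variables do not carry over. Pictures are saved under pics/ and viewed, and the job is handed in when it is done.

```bash
ls; mkdir -p pics
python3 - <<'E'
from plant import *
import cv2,numpy as np
s=read_state(); print({k:np.round(v,3).tolist() for k,v in s.items()})
try: print(grip_depth)
except Exception as e: print(e)
for n in("scene","top"):
    p,d=camera(n); cv2.imwrite(f"pics/{n}0.png",p[:,:,::-1]); np.savez(f"pics/{n}0.npz",p=p,d=d)
    m=camera_model(n); print(n,{k:np.round(v,3).tolist() for k,v in m.items()})
E
```

```text
pics
{'time_s': 0.0, 'q': [-1.369, 0.378, 0.08, 1.274, -0.0, 1.461], 'joint_velocities': [0.0, -0.002, -0.002, -0.001, 0.001, -0.0], 'joint_efforts': [-0.0, -46.36, 26.987, 0.021, -0.0, -0.0], 'ee_pos': [0.176, -0.547, 0.201], 'ee_rot': [[0.952, 0.307, -0.0], [0.307, -0.952, 0.002], [0.0, -0.002, -1.0]], 'wrist_force': [0.473, -0.268, 0.366], 'ft_torque': [-0.024, -0.003, -0.022], 'grip_width': 0.085}
-0.0187
scene {'fx': 618.052, 'fy': 618.052, 'cx': 322.774, 'cy': 242.197, 'T': [[-0.679, -0.581, 0.449, -0.056], [-0.734, 0.535, -0.418, 0.642], [0.002, -0.613, -0.79, 1.111], [0.0, 0.0, 0.0, 1.0]]}
top {'fx': 520.469, 'fy': 520.469, 'cx': 319.001, 'cy': 233.256, 'T': [[0.018, -0.989, 0.147, 0.343], [-1.0, -0.017, 0.007, 0.092], [-0.004, -0.147, -0.989, 1.25], [0.0, 0.0, 0.0, 1.0]]}
```

View pics/scene0.png

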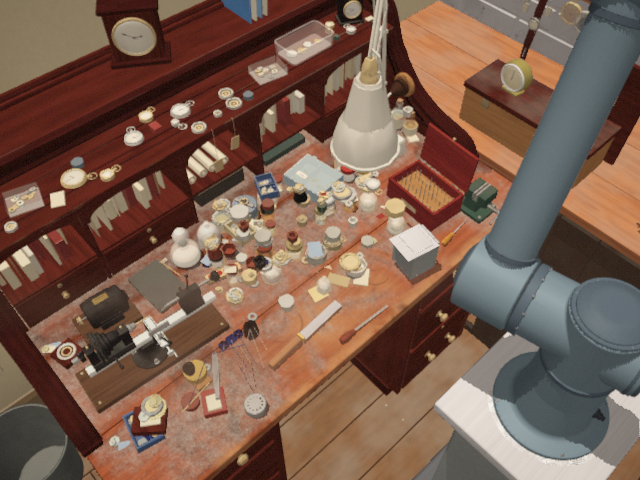

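View pics/top0.png

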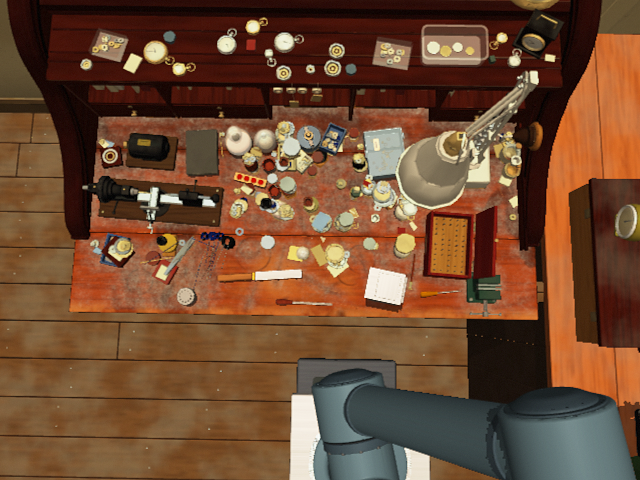

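The top view shows the knife with its handle at about (240,277) and its blade end at (301,274). The case cover is at (385,287), the file at (303,302), the driver at (440,294) and the punch block at (186,297).

```bash
cat > h.py <<'E'
from plant import *
import cv2,numpy as np
def pts(n,d):
    m=camera_model(n); v,u=np.mgrid[:480,:640]
    c=np.stack([(u-m['cx'])/m['fx']*d,(v-m['cy'])/m['fy']*d,d,np.ones_like(d)],-1)
    return (c@np.array(m['T']).T)[...,:3]
def grab(n,tag):
    p,d=camera(n); cv2.imwrite(f"pics/{n}{tag}.png",p[:,:,::-1]); np.savez(f"pics/{n}{tag}.npz",p=p,d=d); return p,d
def crop(n,tag,x0,y0,x1,y1,k):
    p=np.load(f"pics/{n}{tag}.npz")['p'][y0:y1,x0:x1,::-1]
    cv2.imwrite(f"pics/{n}{tag}_c{x0}.png",cv2.resize(p,None,fx=k,fy=k,interpolation=cv2.INTER_CUBIC))
E
python3 - <<'E'
from h import *
crop("top","0",170,230,490,320,2.5)
crop("scene","0",220,200,480,400,3)
for n,box in(("top",(215,262,310,288)),):
    z=np.load(f"pics/{n}0.npz");P=pts(n,z['d'])
    for (u,v) in [(222,277),(240,277),(258,275),(270,275),(285,275),(300,274),(385,287),(440,294),(303,302),(186,297),(330,320),(200,310),(345,285)]:
        print(n,u,v,P[v,u].round(3),z['p'][v,u])
    m=P[...,2]; sel=(m>0.065)&(m<0.09); sel[:265]=0;sel[310:]=0;sel[:,:360]=0;sel[:,412:]=0
    q=P[sel]; print(len(q),q.min(0),q.max(0),np.median(q[:,2]))
    r=cv2.minAreaRect(q[:,:2].astype(np.float32));print(r,cv2.boxPoints(r))
E
```

```text
top 222 277 [0.418 0.328 0.018] [203 118  49]
top 240 277 [0.419 0.286 0.015] [199 113  47]
top 258 275 [0.425 0.244 0.006] [243 234 219]
top 270 275 [0.426 0.216 0.006] [241 232 217]
top 285 275 [0.426 0.179 0.011] [240 230 213]
top 300 274 [0.429 0.144 0.003] [245 240 229]
top 385 287 [ 0.398 -0.05   0.079] [246 240 229]
top 440 294 [ 0.388 -0.19   0.005] [178  63  16]
top 303 302 [0.363 0.135 0.005] [206 182 158]
top 186 297 [0.37  0.41  0.021] [206 188 160]
top 330 320 [ 0.309  0.057 -0.791] [123  85  51]
top 200 310 [ 0.34   0.38  -0.001] [176  94  44]
top 345 285 [0.405 0.036 0.003] [188  87  28]
1212 [ 0.36104666 -0.09936051  0.06501552] [ 0.44263616 -0.00484798  0.08690601] 0.07934936690497296
((0.40059059858322144, -0.05329251289367676), (0.0881161242723465, 0.07012094557285309), 78.89933013916016) [[ 0.35770345 -0.08977595]
 [ 0.42651248 -0.10327658]
 [ 0.44347775 -0.01680908]
 [ 0.37466872 -0.00330845]]
```

View pics/top0_c170.png

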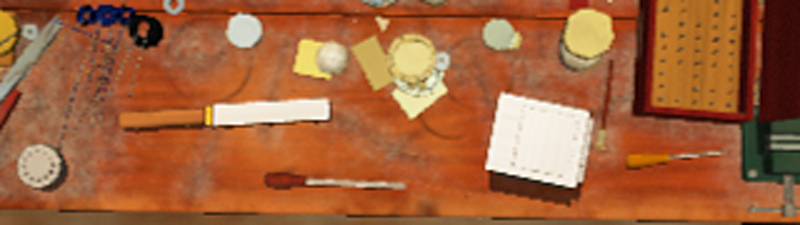

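View pics/scene0_c220.png

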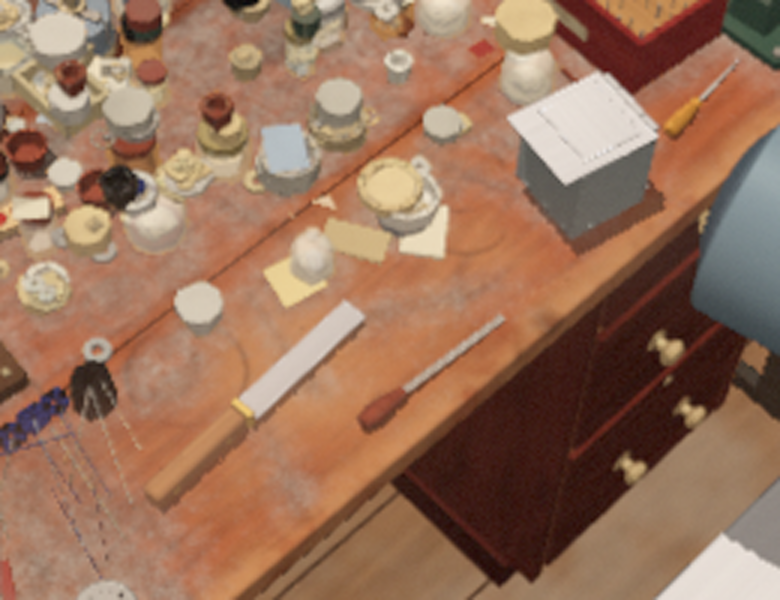

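```bash
cat >> h.py <<'E'
def rayz(n,uv,z):
    m=camera_model(n); T=np.array(m['T']); uv=np.atleast_2d(uv).astype(float)
    r=np.c_[(uv[:,0]-m['cx'])/m['fx'],(uv[:,1]-m['cy'])/m['fy'],np.ones(len(uv))]@T[:3,:3].T
    return T[:3,3]+r*((z-T[2,3])/r[:,2])[:,None]
E
python3 - <<'E'
from h import *
for n,bk,bc in(("top",(210,262,310,292),(355,260,415,306)),("scene",(265,295,348,370),(385,220,445,265))):
    z=np.load(f"pics/{n}0.npz");p=z['p'].astype(int);hsv=cv2.cvtColor(z['p'],cv2.COLOR_RGB2HSV)
    def rect(mask,b,zz,name):
        M=np.zeros((480,640),np.uint8);x0,y0,x1,y1=b;M[y0:y1,x0:x1]=mask[y0:y1,x0:x1]
        k,l,st,c=cv2.connectedComponentsWithStats(M); i=1+np.argmax(st[1:,4]); v,u=np.where(l==i)
        q=rayz(n,np.c_[u,v],zz)[:,:2].astype(np.float32)
        r=cv2.minAreaRect(q*1000); print(n,name,len(q),np.round(r[0],1),np.round(r[1],1),round(r[2],1)); print(cv2.boxPoints(r).round(1).tolist())
        return q
    white=(hsv[...,1]<60)&(hsv[...,2]>150)
    rect(white,bk,0.010,"blade"); rect(white,bc,0.078,"cover")
    q=rect((hsv[...,1]>165)&(hsv[...,2]>120)&(hsv[...,0]>11)&(hsv[...,0]<25),bk,0.015,"handle")
    for uv in ((231,277),(215,285),(215,270)) if n=="top" else ():
        print(hsv[uv[1],uv[0]])
E
```

```text
top blade 371 [427.1 196.2] [ 18.8 110.3] 4.5
[[413.3999938964844, 250.39999389648438], [422.0, 140.5], [440.70001220703125, 141.89999389648438], [432.20001220703125, 251.89999389648438]]
top cover 1193 [401.  -51.4] [86.4 69.5] 79.0
[[358.6000061035156, -87.19999694824219], [426.79998779296875, -100.5], [443.3999938964844, -15.699999809265137], [375.20001220703125, -2.4000000953674316]]
top handle 228 [420.6 296.3] [16.8 88. ] 3.5
[[409.5, 339.70001220703125], [414.8999938964844, 251.8000030517578], [431.6000061035156, 252.89999389648438], [426.29998779296875, 340.70001220703125]]
[ 13 197 202]
[ 10 153 155]
[  9 174 160]
scene blade 443 [425.6 199.3] [ 20.3 109.9] 4.7
[[411.0, 253.3000030517578], [420.0, 143.6999969482422], [440.20001220703125, 145.39999389648438], [431.29998779296875, 254.89999389648438]]
scene cover 1284 [420.4 -52.8] [ 88.  111.3] 77.7
[[356.70001220703125, -84.0], [465.5, -107.5999984741211], [484.20001220703125, -21.600000381469727], [375.3999938964844, 2.0]]Traceback (most recent call last):
  File "<stdin>", line 12, in <module>
  File "<stdin>", line 6, in rect
    return _wrapfunc(a, 'argmax', axis=axis, out=out, **kwds)
    return bound(*args, **kwds)
ValueError: attempt to get argmax of an empty sequence
```

```bash
python3 -m handwheel '[[[0.026,0.037,0,0.13,0.06],[0.026,0.037,0,0.13,0.06],[0.026,0.037,0,0.13,0.06],[0.026,0.037,0,0.13,0.06],[0.026,0.037,0,0.13,0.06],[0.026,0.037,0,0.13,0.06],[0.026,0.037,0,0.13,0.06],[0.026,0.037,0,0.13,0.06]]]'; python3 -c "
from h import *
s=read_state();R=s['ee_rot'];print(s['q'],s['ee_pos'],np.arctan2(R[1][1],R[0][1]))"
```

```text
time_s: 0.9
ee_pos: [0.385, -0.2423, 0.1965]
ee_rot: [[0.188, 0.982, -0.005], [0.982, -0.188, 0.003], [0.002, -0.006, -1.0]]
wrist_force: [0.7, -0.4, 0.9]
grip_width: 0.0599
[-0.70031035  0.14270876 -0.24569108  1.18832154 -0.0012357   1.05983767] [ 0.38503076 -0.2422769   0.1964764 ] -0.18934278040719246
```

```bash
python3 -m handwheel '[[[0.003,0.043,0,0.022,0.06],[0.003,0.043,0,0.022,0.06],[0.003,0.043,0,0.022,0.06],[0.003,0.043,0,0.022,0.06],[0.003,0.043,0,0.022,0.06],[0.003,0.043,0,0.022,0.06],[0.003,0.043,0,0.022,0.06],[0.003,0.043,0,0.022,0.06],[0.003,0.043,0,0.022,0.06],[0.003,0.043,0,0.022,0.06],[0.003,0.043,0,0.022,0.06],[0.003,0.043,0,0.022,0.06]]]'; python3 -c "
from h import *
s=read_state();R=s['ee_rot'];print(s['q'],s['ee_pos'],np.arctan2(R[1][1],R[0][1]))
for n in('top','scene'): grab(n,'1')
crop('scene','1',200,200,460,400,3)"
```

```text
time_s: 2.1
ee_pos: [0.4181, 0.2951, 0.1931]
ee_rot: [[-0.089, 0.996, -0.009], [0.996, 0.089, 0.001], [0.001, -0.008, -1.0]]
wrist_force: [1.1, 0.1, 0.8]
grip_width: 0.0599
[ 0.48760396  0.25803812 -0.10948822  1.21058489  0.00448236  1.96885275] [0.41811822 0.2951094  0.19306563] 0.0895366401850748
```

View pics/scene1_c200.png

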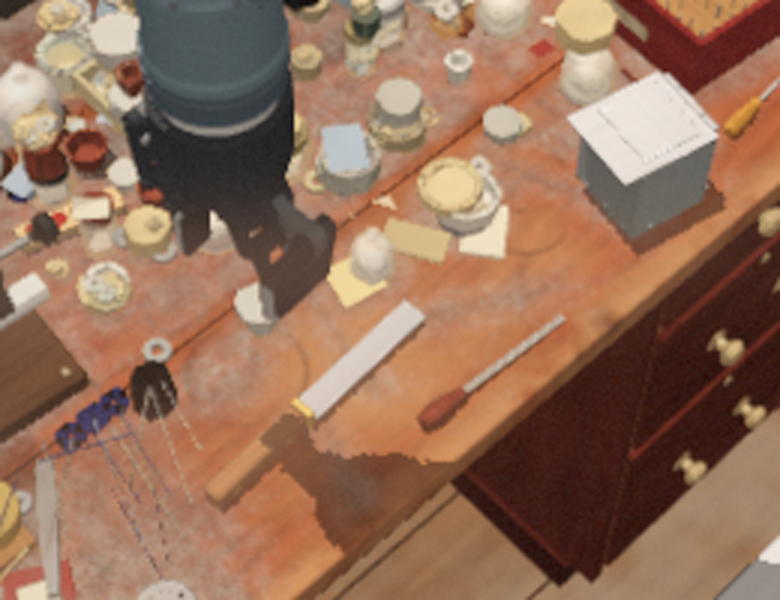

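The gripper hangs above the handle, and nothing is near the finger paths. Next I go down onto the handle.

```bash
python3 -m handwheel '[[[0.0025,-0.016,-0.04,-0.02,0.06],[0,0,-0.04,0,0.06],[0,0,-0.04,0,0.06],[0,0,-0.03,0,0.06],[0,0,-0.015,0,0.06],[0,0,0,0,0.06]]]'
```

```text
time_s: 2.8
ee_pos: [0.419, 0.2789, 0.0218]
ee_rot: [[-0.075, 0.997, -0.008], [0.997, 0.075, 0.001], [0.001, -0.008, -1.0]]
wrist_force: [0.6, 0.1, 0.4]
grip_width: 0.0599
```

```bash
python3 -m handwheel '[[[0.001,0,-0.01,0,0.06],[0,0,-0.008,0,0.06],[0,0,0,0,0.03],[0,0,0,0,0.0],[0,0,0,0,0],[0,0,0,0,0],[0,0,0,0,0],[0,0,0,0,0]]]'
```

```text
time_s: 3.6
ee_pos: [0.4237, 0.2796, 0.0066]
ee_rot: [[-0.074, 0.997, -0.002], [0.997, 0.074, 0.004], [0.004, -0.002, -1.0]]
wrist_force: [-0.0, 0.2, 0.0]
grip_width: 0.0
```

```bash
python3 -c "
from h import *
s=read_state();print(s['grip_width'],s['ee_pos'])
for n in('top','scene'): grab(n,'2')
crop('scene','2',200,200,400,400,3)
crop('top','2',170,200,370,320,4)"
```

```text
1.0046449689300854e-05 [0.42369965 0.27957981 0.00656372]
```

View pics/scene2_c200.png

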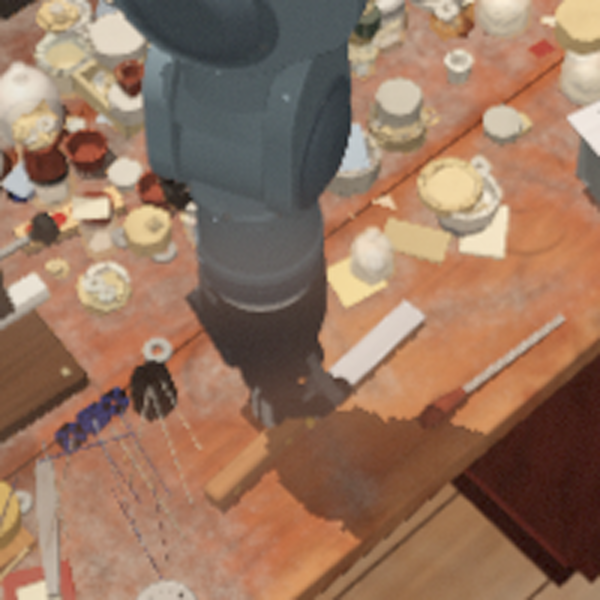

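View pics/top2_c170.png

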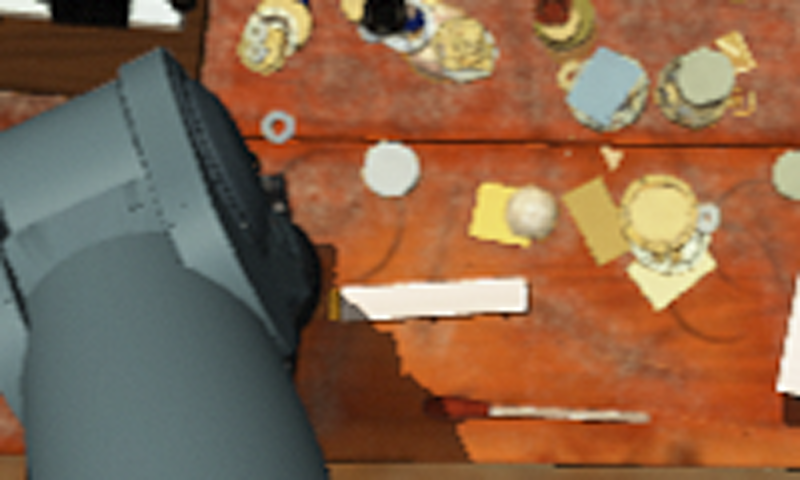

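```bash
python3 -c "
from h import *
s=read_state()
def proj(n,p):
    m=camera_model(n);c=np.linalg.inv(np.array(m['T']))@np.r_[p,1];return m['fx']*c[0]/c[2]+m['cx'],m['fy']*c[1]/c[2]+m['cy']
p=np.array(s['ee_pos']);u=np.array(proj('scene',p));print((u-200)*3,u,proj('scene',[.419,.297,.009]),proj('scene',[.4205,.279,.009]))
z=np.load('pics/scene2.npz');P=pts('scene',z['d'])
for cu,cv in((270,410),(300,400),(330,390),(345,385),(250,380),(290,425),(308,425),(240,465),(280,440)):
    v=200+round(cv/3);w=200+round(cu/3);print(cu,cv,P[v,w].round(3),z['p'][v,w])
crop('scene','2',255,305,330,365,10)
"
```

```text
[274.81532237 432.21132949] [291.60510746 344.07044316] (np.float64(286.42138955317085), np.float64(350.2805549778817)) (np.float64(292.75925733803484), np.float64(344.31057000280293))
270 410 [0.419 0.285 0.048] [115  96  87]
300 400 [0.385 0.287 0.11 ] [93 70 59]
330 390 [0.368 0.278 0.132] [111  92  83]
345 385 [0.367 0.267 0.128] [95 72 62]
250 380 [0.429 0.293 0.084] [79 60 53]
290 425 [0.416 0.271 0.014] [134  93  65]
308 425 [0.414 0.258 0.002] [147 110  72]
240 465 [0.415 0.316 0.019] [204 148 101]
280 440 [0.411 0.286 0.02 ] [131  91  64]
```

View pics/scene2_c255.png

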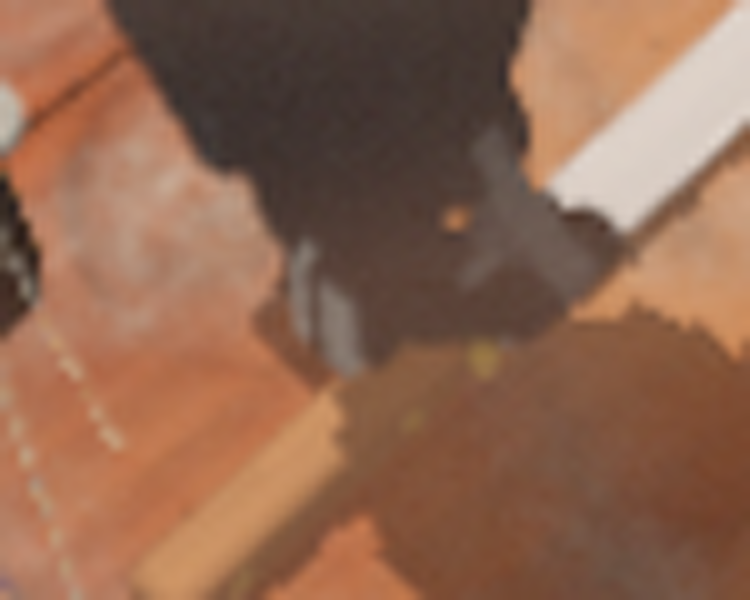

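```bash
python3 -m handwheel '[[[0,0,0,0,0.0],[0,0,0.02,0,0],[0,0,0.03,0,0],[0,0,0,0,0]]]';python3 -c "
from h import *
for n in('top','scene'): grab(n,'3')
crop('scene','3',200,200,400,400,3)"
```

```text
time_s: 4.1
ee_pos: [0.4222, 0.2789, 0.0568]
ee_rot: [[-0.074, 0.997, -0.005], [0.997, 0.074, 0.002], [0.002, -0.005, -1.0]]
wrist_force: [0.8, 0.2, -0.5]
grip_width: 0.0003
```

View pics/scene3_c200.png

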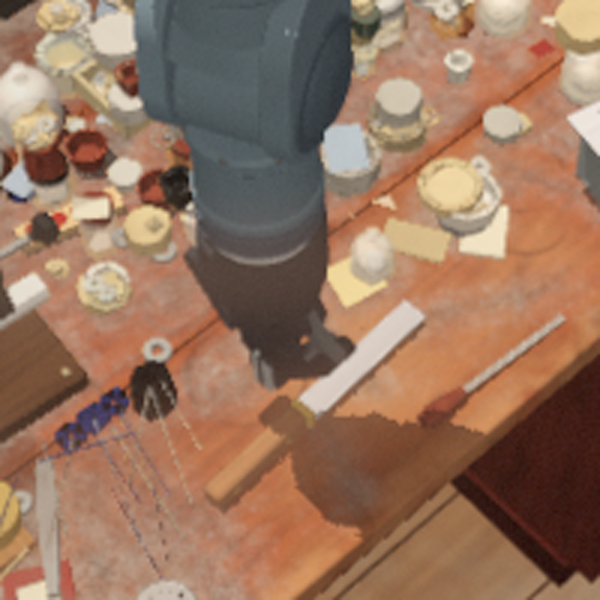

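```bash
python3 -c "
from h import *
s=read_state();print(s['ee_pos'],s['q'])
def proj(n,p):
    m=camera_model(n);c=np.linalg.inv(np.array(m['T']))@np.r_[p,1];return m['fx']*c[0]/c[2]+m['cx'],m['fy']*c[1]/c[2]+m['cy']
u=proj('scene',s['ee_pos']);print('tcp',u,((u[0]-260)*10,(u[1]-290)*10))
z=np.load('pics/scene3.npz');P=pts('scene',z['d'])
for v in range(312,336,2): print(v,[tuple(P[v,w].round(3)) for w in range(282,304,4)])
crop('scene','3',260,290,330,350,10)
"
```

```text
[0.41997894 0.27775331 0.05389151] [ 0.45556191  0.34029719 -0.37610818  0.86267679  0.00396907  1.95237968]
tcp (np.float64(292.58985376270783), np.float64(332.95818689894253)) (np.float64(325.8985376270783), np.float64(429.5818689894253))
312 [(np.float64(0.427), np.float64(0.293), np.float64(0.14)), (np.float64(0.411), np.float64(0.296), np.float64(0.163)), (np.float64(0.404), np.float64(0.292), np.float64(0.166)), (np.float64(0.398), np.float64(0.288), np.float64(0.169)), (np.float64(0.387), np.float64(0.288), np.float64(0.184)), (np.float64(0.384), np.float64(0.281), np.float64(0.178))]
314 [(np.float64(0.428), np.float64(0.293), np.float64(0.131)), (np.float64(0.412), np.float64(0.296), np.float64(0.155)), (np.float64(-0.056), np.float64(0.642), np.float64(1.111)), (np.float64(0.405), np.float64(0.283), np.float64(0.148)), (np.float64(0.406), np.float64(0.273), np.float64(0.136)), (np.float64(0.399), np.float64(0.269), np.float64(0.14))]
316 [(np.float64(0.427), np.float64(0.294), np.float64(0.128)), (np.float64(0.419), np.float64(0.291), np.float64(0.134)), (np.float64(0.406),
[... 2741 characters left out ...]
0.461), np.float64(0.274), np.float64(-0.0)), (np.float64(0.455), np.float64(0.268), np.float64(-0.0)), (np.float64(0.45), np.float64(0.262), np.float64(-0.0)), (np.float64(0.446), np.float64(0.254), np.float64(-0.006)), (np.float64(0.439), np.float64(0.249), np.float64(-0.002)), (np.float64(0.429), np.float64(0.246), np.float64(0.008))]
334 [(np.float64(0.46), np.float64(0.274), np.float64(-0.007)), (np.float64(0.452), np.float64(0.27), np.float64(-0.002)), (np.float64(0.446), np.float64(0.264), np.float64(-0.001)), (np.float64(0.441), np.float64(0.258), np.float64(-0.001)), (np.float64(0.429), np.float64(0.258), np.float64(0.014)), (np.float64(0.427), np.float64(0.249), np.float64(0.005))]
```

View pics/scene3_c260.png

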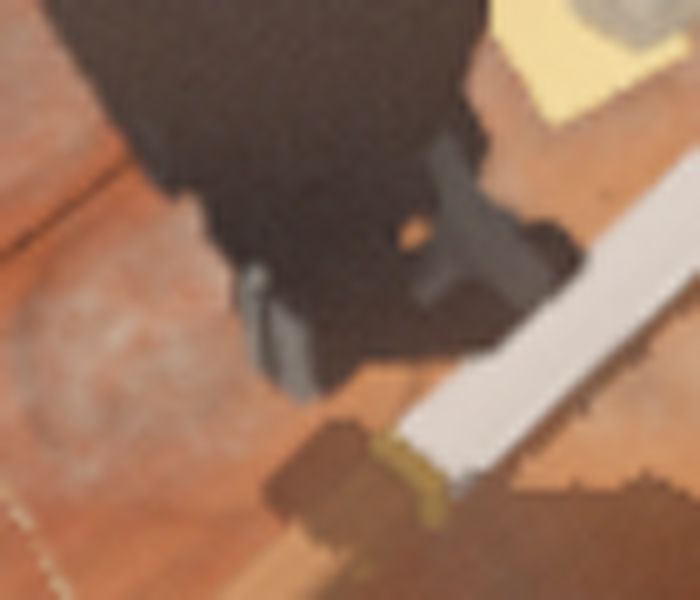

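The knife has not moved. The fingers shut just above the handle: in the picture the fingertips sit roughly 10–15 mm higher than the reported TCP. I'll go lower by feel.

```bash
python3 -m handwheel '[[[0,0.001,0,0,0.04],[0,0,0,0,0.04],[0,0,-0.025,0,0.04],[0,0,-0.025,0,0.04],[0,0,-0.004,0,0.04],[0,0,0,0,0.04]]]'; python3 -c "
from h import *
for n in('scene',): grab(n,'4')
crop('scene','4',240,280,340,360,8)"; python3 -m handwheel '[[[0,0,-0.004,0,0.04],[0,0,0,0,0.04]]]'
```

```text
time_s: 4.8
ee_pos: [0.417, 0.2774, -0.0054]
ee_rot: [[-0.074, 0.997, -0.015], [0.997, 0.074, -0.003], [-0.002, -0.015, -1.0]]
wrist_force: [0.4, 0.3, -0.6]
grip_width: 0.0403
time_s: 5.05
ee_pos: [0.4178, 0.2779, -0.008]
ee_rot: [[-0.074, 0.997, -0.013], [0.997, 0.074, -0.002], [-0.001, -0.014, -1.0]]
wrist_force: [0.2, -0.0, 0.3]
grip_width: 0.04
```

View pics/scene4_c240.png

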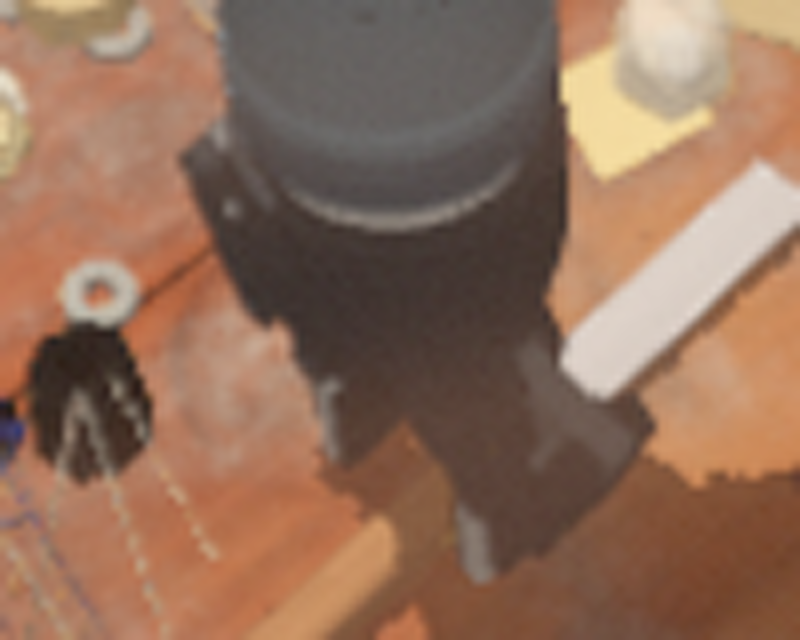

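```bash
python3 -m handwheel '[[[0.003,0,-0.001,0,0.03],[0,0,0,0,0.02],[0,0,0,0,0.02],[0,0,0,0,0.0],[0,0,0,0,0],[0,0,0,0,0],[0,0,0,0,0]]]'
```

```text
time_s: 5.75
ee_pos: [0.4232, 0.2789, -0.007]
ee_rot: [[-0.074, 0.997, -0.009], [0.997, 0.074, -0.0], [0.001, -0.009, -1.0]]
wrist_force: [-0.5, -0.4, 0.6]
grip_width: -0.0002
```

```bash
python3 -c "
from h import *
for n in('scene','top'): grab(n,'5')
crop('scene','5',240,280,340,360,8)"
```

```text
(no output)
```

View pics/scene5_c240.png

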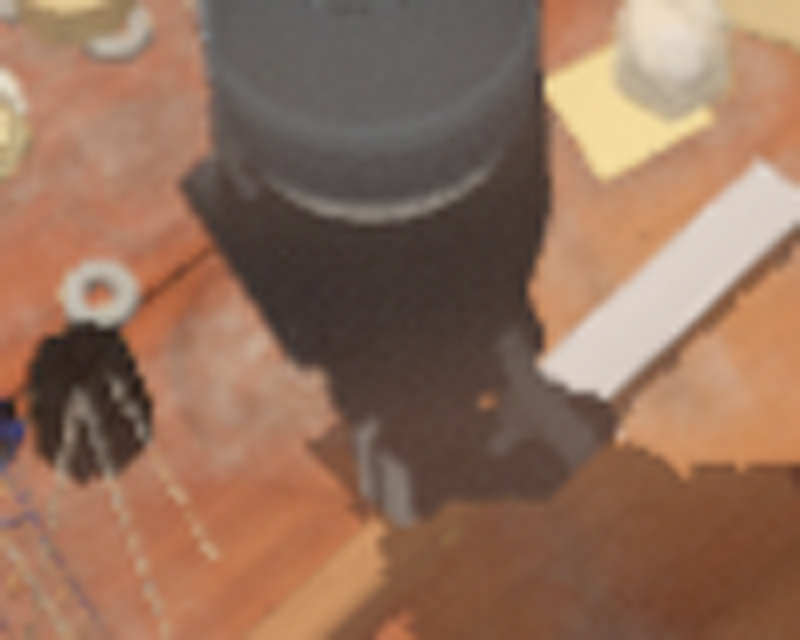

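```bash
python3 -c "
from h import *
def proj(n,p):
    m=camera_model(n);c=np.linalg.inv(np.array(m['T']))@np.r_[p,1];return m['fx']*c[0]/c[2]+m['cx'],m['fy']*c[1]/c[2]+m['cy']
for z in (-.007,0,.01,.02,.03): print(z,np.round([proj('scene',[.423-.001,.279+.011,z]),proj('scene',[.423+.001,.279-.011,z]),proj('scene',[.423,.279,z])],1).tolist())
print(proj('scene',[.4205,.279,.018]))
s=read_state();print(s)
z=np.load('pics/scene5.npz');P=pts('scene',z['d'])
for v in range(338,352): print(v,[P[v,w].round(3).tolist() for w in range(286,302,3)])
"
```

```text
-0.007 [[288.4, 351.0], [296.0, 343.7], [292.2, 347.3]]
0 [[288.3, 349.3], [295.9, 342.0], [292.1, 345.7]]
0.01 [[288.1, 346.9], [295.7, 339.6], [291.9, 343.3]]
0.02 [[287.9, 344.5], [295.6, 337.2], [291.7, 340.8]]
0.03 [[287.7, 342.0], [295.4, 334.7], [291.5, 338.4]]
(np.float64(292.5967389723207), np.float64(342.1281330729355))
{'time_s': 5.85, 'q': array([ 0.45474933,  0.41693766, -0.44483692,  0.71750284,  0.00395028,
        1.95149418]), 'joint_velocities': array([-0.0012218 ,  0.00148591,  0.00058564, -0.00116986, -0.00296314,
       -0.0011569 ]), 'joint_efforts': array([-2.66256218e-03, -4.24302077e+01,  2.11664754e+01,  8.15461250e-02,
        1.42067854e-02,  7.84622713e-07]), 'ee_pos': array([ 0.42315936,  0.27884955, -0.0069715 ]), 'ee_rot': array([[-7.39646987e-02,  9.97216989e-01, -9.35411566e-03],
       [ 9.97260727e-01,  7.39662887e-02, -1.76329250e-04],
       [ 5.16050696e-04, -9.34153432e-03, -9.99956234e-01]]), 'wrist_force': array([-0.37889592, -0.37312236,  0.50177389]), 'ft_torque': array([-0.00589715, -0.05587418, -0.01343568]), 'grip_width': 0.0001478103317
[... 1293 characters left out ...]
 0.296, 0.018], [0.418, 0.29, 0.015], [0.414, 0.287, 0.017], [0.413, 0.279, 0.008], [0.415, 0.271, -0.005], [0.409, 0.268, -0.0]]
348 [[0.421, 0.296, 0.015], [0.416, 0.292, 0.016], [0.413, 0.287, 0.014], [0.414, 0.279, 0.004], [0.41, 0.275, 0.002], [0.408, 0.268, -0.004]]
349 [[0.418, 0.299, 0.018], [0.416, 0.293, 0.013], [0.412, 0.288, 0.012], [0.414, 0.28, -0.0], [0.409, 0.275, 0.0], [0.405, 0.271, 0.001]]
350 [[0.415, 0.301, 0.02], [0.416, 0.293, 0.009], [0.414, 0.287, 0.005], [0.412, 0.281, -0.001], [0.409, 0.275, -0.004], [0.404, 0.272, -0.002]]
351 [[0.415, 0.301, 0.018], [0.413, 0.295, 0.012], [0.412, 0.289, 0.005], [0.41, 0.282, -0.001], [0.406, 0.278, 0.001], [0.402, 0.273, -0.001]]
```

The depth readings put the shut fingertips at about z = 0.018–0.020, on top of the handle, while the TCP reads −0.007. The reported z is therefore about 25 mm too low. I'll open, go further down in small steps while watching the force, and close again.

```bash
python3 -m handwheel '[[[0,0,0.004,0,0.04],[0,0,0,0,0.04],[-0.002,0,0,0,0.04],[0,0,-0.008,0,0.04],[0,0,0,0,0.04]]]';python3 -m handwheel '[[[0,0,-0.006,0,0.04],[0,0,0,0,0.04]]]';python3 -m handwheel '[[[0,0,-0.004,0,0.04],[0,0,0,0,0.04]]]'
```

```text
time_s: 6.35
ee_pos: [0.421, 0.2789, -0.0111]
ee_rot: [[-0.074, 0.997, -0.009], [0.997, 0.074, -0.0], [0.001, -0.009, -1.0]]
wrist_force: [-0.9, -0.7, -0.5]
grip_width: 0.0401
time_s: 6.55
ee_pos: [0.4206, 0.2787, -0.0181]
ee_rot: [[-0.074, 0.997, -0.01], [0.997, 0.074, -0.0], [0.0, -0.01, -1.0]]
wrist_force: [0.4, -0.2, -0.7]
grip_width: 0.04
time_s: 6.75
ee_pos: [0.4204, 0.2786, -0.0228]
ee_rot: [[-0.074, 0.997, -0.01], [0.997, 0.074, -0.001], [0.0, -0.01, -1.0]]
wrist_force: [-0.4, -0.4, 0.2]
grip_width: 0.0399
```

```bash
python3 -m handwheel '[[[0,0,0.001,0,0.025],[0,0,0,0,0.02],[0,0,0,0,0.016],[0,0,0,0,0.01],[0,0,0,0,0],[0,0,0,0,0]]]'; python3 -c "
from h import *
for n in('scene',): grab(n,'6')
crop('scene','6',240,280,340,360,8)"
```

```text
time_s: 7.35
ee_pos: [0.4205, 0.2787, -0.0215]
ee_rot: [[-0.074, 0.997, -0.01], [0.997, 0.074, -0.001], [0.0, -0.01, -1.0]]
wrist_force: [0.5, 0.4, 0.2]
grip_width: 0.0138
```

View pics/scene6_c240.png

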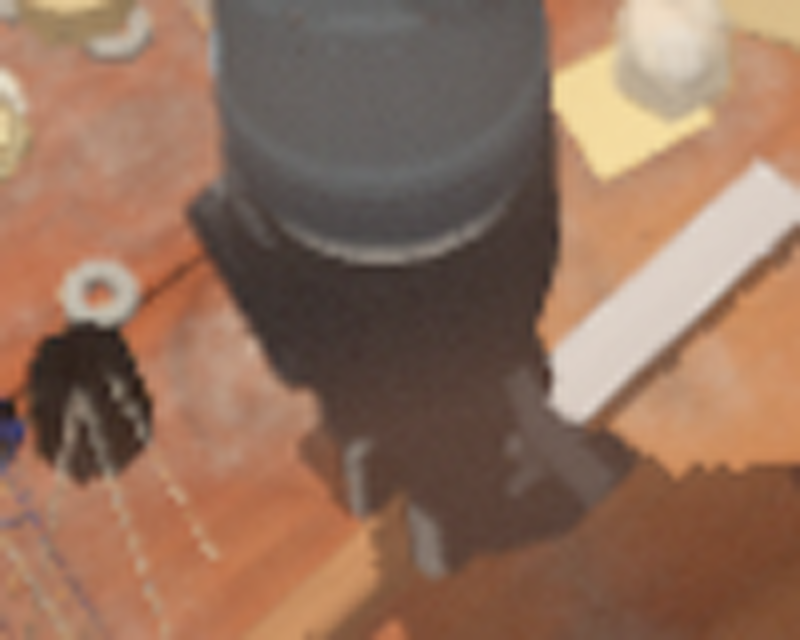

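Now the fingers straddle the handle and stop at 13.8 mm. I'll lift and check.

```bash
python3 -m handwheel '[[[0,0,0.01,0,0],[0,0,0.02,0,0],[0,0,0.02,0,0],[0,0,0,0,0]]]'; python3 -c "
from h import *
for n in('scene','top'): grab(n,'7')
crop('scene','7',220,240,360,345,5.5)
crop('top','7',200,220,420,320,3.5)"
```

```text
time_s: 7.8
ee_pos: [0.4195, 0.2781, 0.0308]
ee_rot: [[-0.074, 0.997, -0.012], [0.997, 0.074, -0.002], [-0.001, -0.012, -1.0]]
wrist_force: [-0.2, 1.1, -0.9]
grip_width: 0.0145
```

View pics/scene7_c220.png

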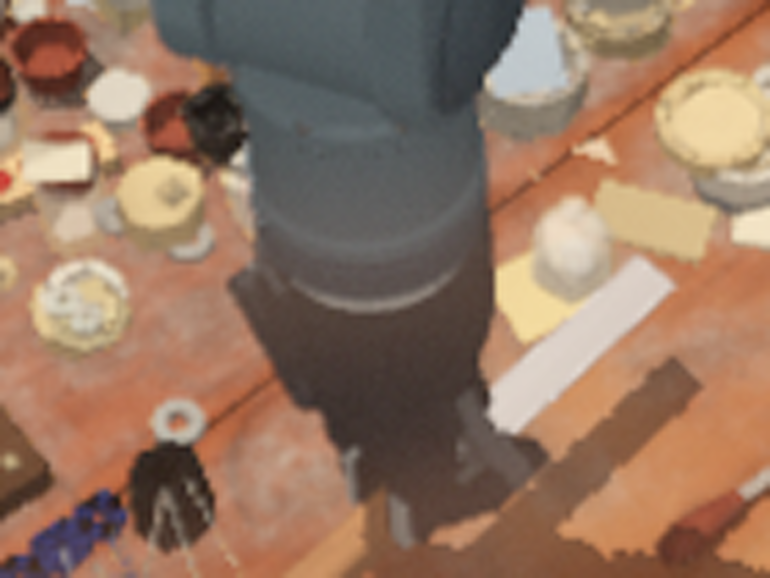

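View pics/top7_c200.png

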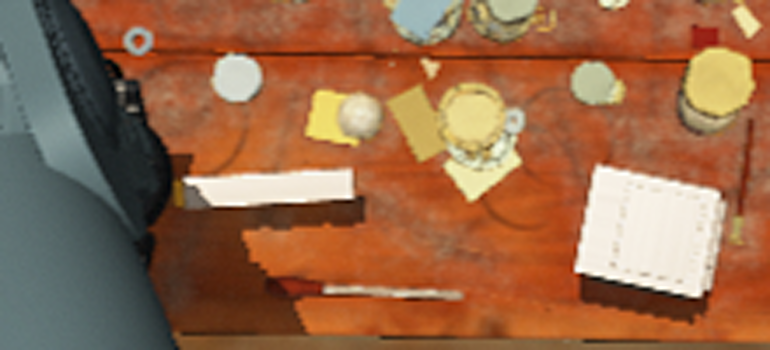

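```bash
cat >> h.py <<'E'
def blade(tag,boxes):
    for n,b in boxes.items():
        z=np.load(f"pics/{n}{tag}.npz");hsv=cv2.cvtColor(z['p'],cv2.COLOR_RGB2HSV);x0,y0,x1,y1=b
        M=np.zeros((480,640),np.uint8);M[y0:y1,x0:x1]=((hsv[...,1]<62)&(hsv[...,2]>140))[y0:y1,x0:x1]
        k,l,st,c=cv2.connectedComponentsWithStats(M);i=1+np.argmax(st[1:,4])
        m=cv2.erode((l==i).astype(np.uint8),np.ones((3,3)))>0
        q=pts(n,z['d'])[m]; q=q[abs(q[:,2]-np.median(q[:,2]))<.03]
        A=np.c_[q[:,1],np.ones(len(q))]; s=np.linalg.lstsq(A,q[:,2],rcond=None)[0]
        v,u=np.where(l==i); zz=np.median(q[:,2]); w=rayz(n,np.c_[u,v],zz)[:,:2].astype(np.float32)*1000
        r=cv2.minAreaRect(w);bp=cv2.boxPoints(r);o=bp[np.argsort(bp[:,1])]
        tip=o[:2].mean(0);bk=o[2:].mean(0);d=tip-bk
        print(n,len(q),'z med',zz.round(4),'z=%.3f*y+%.4f'%tuple(s),'tip',tip.round(1),'z@tip',(s[0]*tip[1]/1000+s[1]).round(4),'ang',np.degrees(np.arctan2(d[1],d[0])).round(1),'size',np.round(r[1],1))
E
python3 -c "
from h import *
blade('7',{'scene':(300,283,346,322),'top':(252,265,305,281)})
print(read_state()['ee_pos'])"
```

```text
scene 289 z med 0.0604 z=0.169*y+0.0264 tip [446.8 144.9] z@tip 0.0509 ang -83.3 size [49.7 90.7]
top 251 z med 0.0611 z=-0.002*y+0.0614 tip [428.3 141.5] z@tip 0.0612 ang -87.1 size [ 19.5 109.8]
[0.41792578 0.27735375 0.02854761]
```

```bash
python3 -m handwheel '[[[0.005,-0.01,0.001,-0.064,0],[0.005,-0.03,0.001,-0.064,0],[0.006,-0.03,0,-0.064,0],[0.006,-0.03,0,-0.064,0],[0,-0.015,0,0,0],[0,0,0,0,0]]]'; python3 -c "
from h import *
for n in('scene','top'): grab(n,'8')
crop('scene','8',290,200,450,320,5)
crop('top','8',240,230,420,320,4.4)
s=read_state();R=s['ee_rot'];print(s['ee_pos'],np.arctan2(R[1][1],R[0][1]))"
```

```text
time_s: 8.5
ee_pos: [0.4359, 0.158, 0.0247]
ee_rot: [[0.189, 0.982, -0.023], [0.982, -0.189, -0.001], [-0.005, -0.023, -1.0]]
wrist_force: [-0.8, 0.1, -0.4]
grip_width: 0.0144
[0.43621195 0.15967212 0.02493899] -0.18783049219708844
```

View pics/scene8_c290.png

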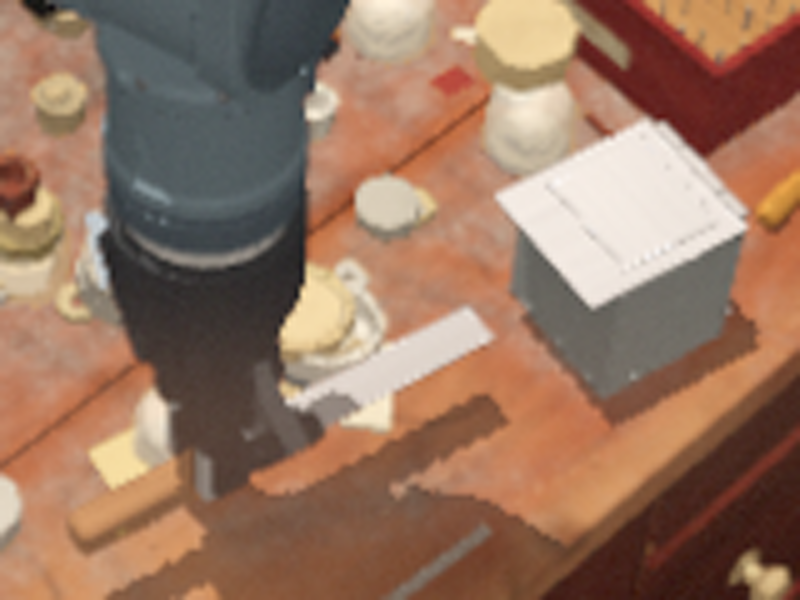

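View pics/top8_c240.png

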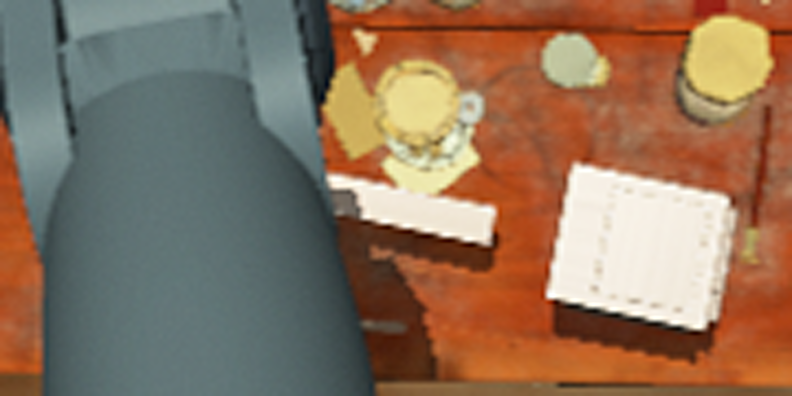

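```bash
python3 -c "
from h import *
blade('8',{'top':(322,272,354,287)})
P=pts('top',np.load('pics/top0.npz')['d'])
q=P[225:285,290:362].reshape(-1,3);q=q[(q[:,0]>.4)&(q[:,0]<.53)]
for y in np.arange(0,.2,.02):
    print(round(y,2),[round(float(np.percentile(q[(abs(q[:,1]-y-.01)<.01)&(abs(q[:,0]-x-.01)<.01)][:,2],97)),3) if ((abs(q[:,1]-y-.01)<.01)&(abs(q[:,0]-x-.01)<.01)).sum()>3 else None for x in np.arange(.40,.52,.02)])
"
```

```text
top 173 z med 0.0566 z=-0.024*y+0.0580 tip [412.  23.] z@tip 0.0575 ang -101.1 size [70.9 20.8]
0.0 [0.003, 0.005, 0.003, 0.004, 0.003, 0.003]
0.02 [0.005, 0.004, 0.032, 0.037, 0.037, 0.004]
0.04 [0.003, 0.007, 0.037, 0.04, 0.04, 0.004]
0.06 [0.004, 0.007, 0.04, 0.039, 0.041, 0.005]
0.08 [0.004, 0.003, 0.006, 0.038, 0.037, 0.007]
0.1 [0.004, 0.005, 0.003, 0.006, 0.007, 0.005]
0.12 [0.003, 0.004, 0.006, 0.053, 0.043, 0.004]
0.14 [0.005, 0.014, 0.006, 0.048, 0.04, 0.005]
0.16 [0.007, 0.013, 0.004, 0.01, 0.014, 0.005]
0.18 [None, None, None, None, None, None]
```

```bash
python3 -m handwheel '[[[0,0,0.007,0,0],[0,0,0,0,0],[-0.002,-0.01,0.001,0,0],[-0.002,-0.01,0.001,0,0],[0,0,0,0,0]]]'; python3 -c "
from h import *
for n in('scene','top'): grab(n,'9')
blade('9',{'top':(325,272,362,292)})
s=read_state();print(s['ee_pos'])"
```

```text
time_s: 9.1
ee_pos: [0.4314, 0.1412, 0.0343]
ee_rot: [[0.181, 0.983, -0.023], [0.983, -0.181, 0.0], [-0.004, -0.022, -1.0]]
wrist_force: [-0.4, -0.6, -1.2]
grip_width: 0.0141
top 180 z med 0.0661 z=-0.015*y+0.0666 tip [409.    6.3] z@tip 0.0666 ang -100.3 size [78.7 20.5]
[0.4318256  0.14184781 0.03429107]
```

```bash
python3 -m handwheel '[[[-0.002,-0.009,0,0,0],[-0.002,-0.008,0,0,0],[-0.001,-0.006,0,0,0],[0,0,0,0,0]]]'; python3 -c "
from h import *
for n in('scene','top'): grab(n,'10')
crop('scene','10',340,200,460,290,6.5)
crop('top','10',310,250,420,320,6)
s=read_state();print(s['ee_pos'],s['wrist_force'])"
```

```text
time_s: 9.6
ee_pos: [0.4263, 0.1168, 0.0342]
ee_rot: [[0.181, 0.983, -0.022], [0.984, -0.181, 0.001], [-0.003, -0.022, -1.0]]
wrist_force: [-0.8, 0.8, -0.5]
grip_width: 0.0141
[0.42659579 0.11743288 0.03429441] [ 0.55419659 -0.28051463 -1.04487735]
```

View pics/scene10_c340.png

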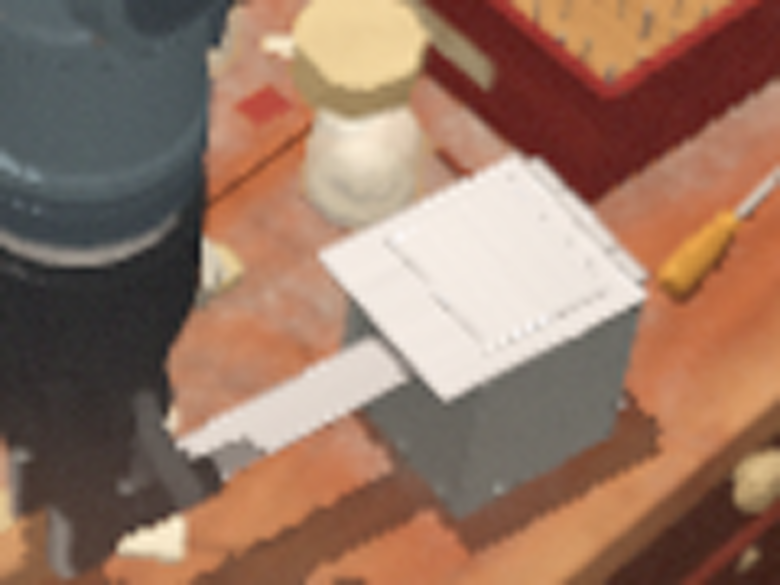

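View pics/top10_c310.png

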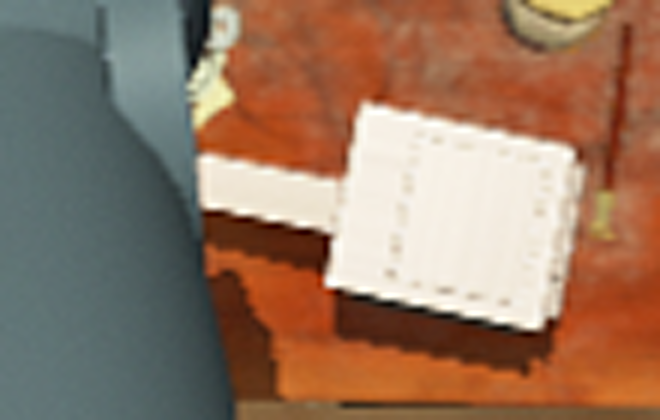

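The blade end is about 10 mm under the lip and centred on it. Now I lift.

```bash
python3 -m handwheel '[[[0,0,0.008,0,0],[0,0,0.008,0,0],[0,0,0.008,0,0],[0,0,0.008,0,0],[0,0,0,0,0]]]'; python3 -c "
from h import *
for n in('scene','top'): grab(n,'11')
crop('scene','11',340,200,460,290,6.5)
s=read_state();print(s['ee_pos'],s['wrist_force'],s['ft_torque'])"
```

```text
time_s: 10.2
ee_pos: [0.4267, 0.1182, 0.0694]
ee_rot: [[0.179, 0.984, -0.022], [0.984, -0.179, 0.002], [-0.002, -0.022, -1.0]]
wrist_force: [-0.2, -0.2, -1.9]
grip_width: 0.0141
[0.42624812 0.11808872 0.06848393] [ 0.76586568 -1.07831876 -1.37998463] [ 0.10250869 -0.04474996 -0.02445327]
```

View pics/scene11_c340.png

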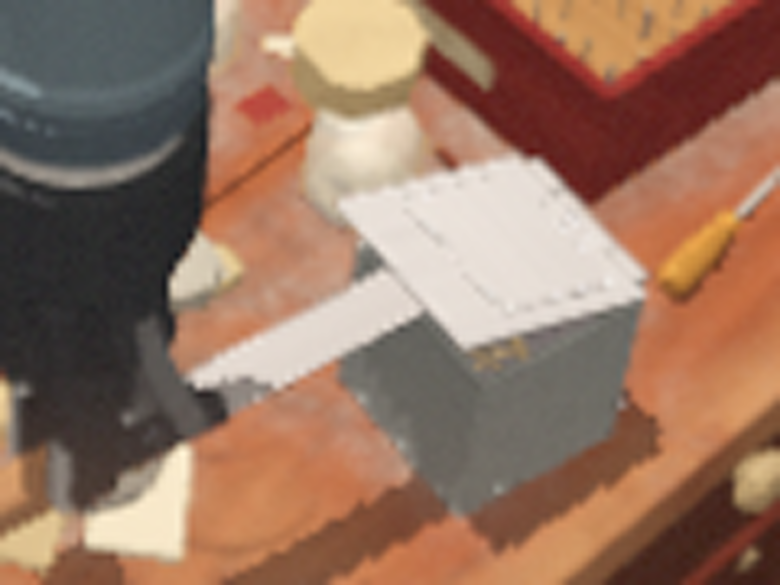

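```bash
python3 -m handwheel '[[[-0.001,-0.004,0.009,0,0],[-0.001,-0.006,0.008,0,0],[-0.001,-0.007,0.007,0,0],[-0.001,-0.008,0.006,0,0],[0,0,0,0,0]]]'; python3 -c "
from h import *
for n in('scene','top'): grab(n,'12')
crop('scene','12',340,180,460,270,6.5)
s=read_state();print(s['ee_pos'],s['wrist_force'],s['ft_torque'])"
```

```text
time_s: 10.8
ee_pos: [0.4215, 0.0913, 0.1009]
ee_rot: [[0.179, 0.984, -0.023], [0.984, -0.179, 0.003], [-0.001, -0.023, -1.0]]
wrist_force: [0.2, -0.5, -0.4]
grip_width: 0.0145
[0.42124416 0.09184641 0.10022337] [-0.11511882  0.2746567  -1.66678879] [-0.028433   -0.01633884 -0.01338883]
```

View pics/scene12_c340.png

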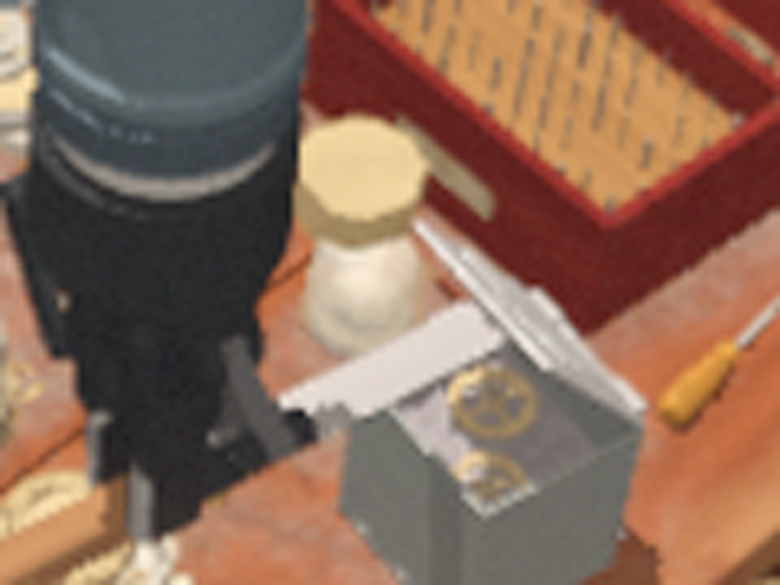

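```bash
python3 -m handwheel '[[[-0.001,-0.006,0.005,0,0],[-0.002,-0.007,0.004,0,0],[-0.001,-0.005,0.002,0,0],[0,0,0,0,0]]]'; python3 -c "
from h import *
for n in('scene','top'): grab(n,'13')
crop('scene','13',340,180,460,270,6.5)
P=pts('top',np.load('pics/top13.npz')['d']);q=P[255:310,355:415].reshape(-1,3)
q=q[(q[:,2]>.085)&(q[:,2]<.18)]
print(len(q),q.min(0),q.max(0))
s=read_state();print(s['ee_pos'],s['wrist_force'])"
```

```text
time_s: 11.3
ee_pos: [0.4166, 0.0725, 0.1116]
ee_rot: [[0.178, 0.984, -0.025], [0.984, -0.178, 0.003], [-0.001, -0.025, -1.0]]
wrist_force: [-0.3, 0.6, -0.8]
grip_width: 0.0143
433 [ 0.36070399 -0.09607982  0.08533058] [ 0.43112056 -0.03135026  0.15757797]
[0.41648501 0.07286296 0.11133737] [ 0.59724512 -0.04096541 -0.75103764]
```

View pics/scene13_c340.png

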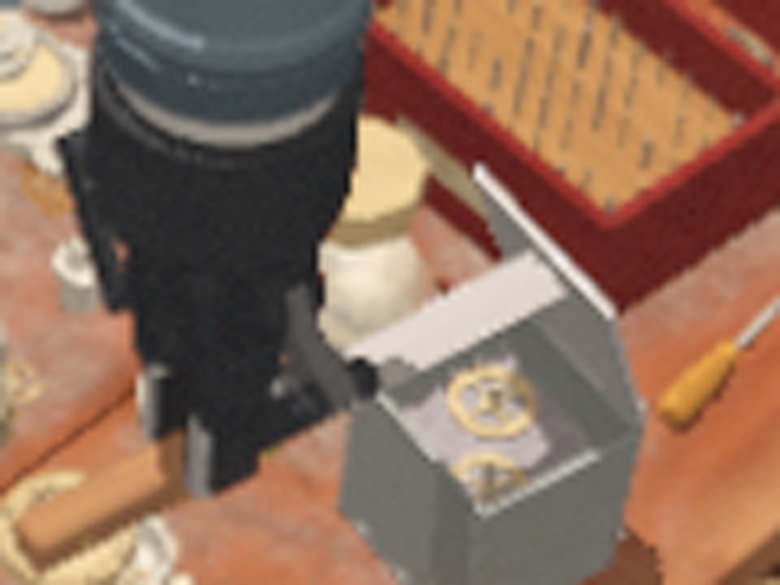

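The cover stands at about 1.2 rad. I withdraw the blade straight back.

```bash
python3 -m handwheel '[[[0.002,0.01,0,0,0],[0.004,0.02,0,0,0],[0.005,0.025,0,0,0],[0.005,0.025,0,0,0],[0.004,0.02,0,0,0],[-0.003,0.02,0,0.064,0],[-0.003,0.025,0,0.064,0],[-0.004,0.025,0,0.064,0],[-0.004,0.025,0,0.064,0],[0,0.01,0,0,0],[0,0,0,0,0]]]'; python3 -c "
from h import *
for n in('scene','top'): grab(n,'14')
crop('top','14',200,220,420,320,3.5)
s=read_state();R=s['ee_rot'];print(s['ee_pos'],np.arctan2(R[1][1],R[0][1]))
blade('14',{'scene':(290,265,350,325)})
"
```

```text
time_s: 12.5
ee_pos: [0.4207, 0.2929, 0.109]
ee_rot: [[-0.09, 0.996, -0.027], [0.996, 0.089, -0.005], [-0.002, -0.027, -1.0]]
wrist_force: [0.1, 0.5, 0.0]
grip_width: 0.0141
[0.42068004 0.29128969 0.1089458 ] 0.08797918598876853
scene 288 z med 0.1387 z=-0.004*y+0.1396 tip [426.6 157.5] z@tip 0.139 ang -84.5 size [36.7 86.1]
```

View pics/scene14.png

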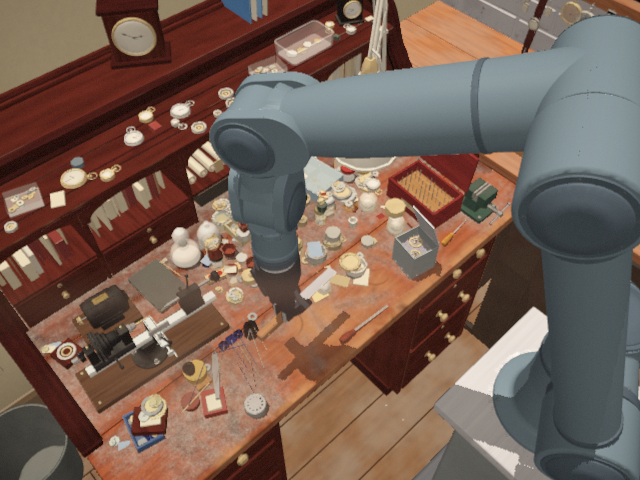

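View pics/top14_c200.png

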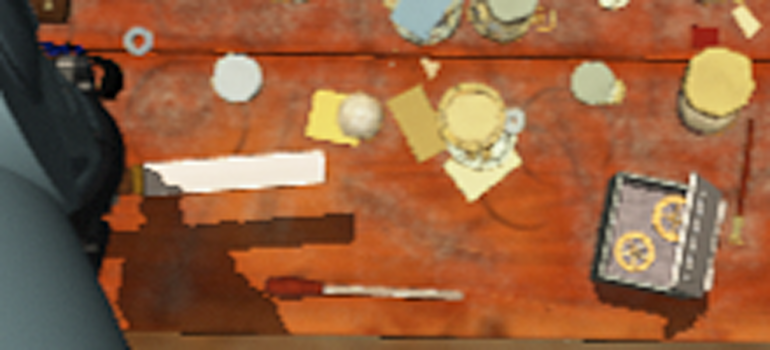

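The cover stays up and the knife is level. I lower it onto its old place.

```bash
python3 -m handwheel '[[[0,-0.012,-0.02,-0.015,0],[0,0,-0.03,0,0],[0,0,-0.03,0,0],[0,0,-0.02,0,0],[0,0,-0.01,0,0],[0,0,0,0,0]]]'
```

```text
time_s: 13.2
ee_pos: [0.4231, 0.2729, -0.0028]
ee_rot: [[-0.06, 0.998, -0.024], [0.998, 0.06, -0.006], [-0.005, -0.024, -1.0]]
wrist_force: [0.2, -0.1, -0.2]
grip_width: 0.0142
```

```bash
python3 -m handwheel '[[[-0.001,0.004,-0.008,0,0],[0,0,-0.005,0,0],[0,0,-0.003,0,0],[0,0,0,0,0]]]';python3 -m handwheel '[[[0,0,-0.001,0,0],[0,0,-0.001,0,0],[0,0,0,0,0]]]'; python3 -c "
from h import *
grab('top','15'); blade('15',{'top':(245,262,310,288)})"
```

```text
time_s: 13.6
ee_pos: [0.4247, 0.2776, -0.0173]
ee_rot: [[-0.058, 0.998, -0.019], [0.998, 0.058, -0.005], [-0.003, -0.02, -1.0]]
wrist_force: [-0.1, -0.1, 0.0]
grip_width: 0.0138
time_s: 13.9
ee_pos: [0.4257, 0.2783, -0.0185]
ee_rot: [[-0.059, 0.998, -0.017], [0.998, 0.059, -0.004], [-0.003, -0.018, -1.0]]
wrist_force: [-0.2, 0.1, -0.6]
grip_width: 0.0142
top 226 z med 0.0128 z=-0.004*y+0.0135 tip [434.8 141.1] z@tip 0.013 ang -86.5 size [ 18.8 109.5]
```

```bash
python3 -m handwheel '[[[0,0,-0.002,0,0],[0,0,-0.001,0,0],[0,0,0,0,0],[0,0,0,0,0]]]'
```

```text
time_s: 14.35
ee_pos: [0.426, 0.2784, -0.0214]
ee_rot: [[-0.059, 0.998, -0.017], [0.998, 0.059, -0.003], [-0.002, -0.017, -1.0]]
wrist_force: [-0.3, 0.2, -0.7]
grip_width: 0.0142
```

Same height as at the grasp, so I release slowly and then rise.

```bash
python3 -m handwheel '[[[0,0,-0.001,0,0.015],[0,0,0,0,0.018],[0,0,0,0,0.022],[0,0,0,0,0.03],[0,0,0,0,0.04],[0,0,0,0,0.04],[0,0,0,0,0.04]]]';python3 -m handwheel '[[[0,0,0.015,0,0.04],[0,0,0.03,0,0.04],[0,0,0.04,0,0.04],[-0.02,0.02,0.04,0,0.04],[-0.02,0.02,0,0,0.04],[0,0,0,0,0.04],[0,0,0,0,0.04]]]'; python3 -c "
from h import *
for n in('scene','top'): grab(n,'16')
blade('16',{'top':(245,262,310,288)})
crop('scene','16',220,200,480,400,3)
crop('top','16',170,230,490,320,2.5)
P=pts('scene',np.load('pics/scene16.npz')['d'])
q=P[205:260,390:445].reshape(-1,3);q=q[(q[:,2]>.09)&(q[:,2]<.18)&(q[:,0]>.35)&(q[:,0]<.44)];f=np.array([.19,.98]);s=q[:,:2]@f
a=np.polyfit(s,q[:,2],1);print(len(q),np.degrees(np.arctan(a[0])),q[:,2].max(),s.min(),s.max())"
```

```text
time_s: 15.05
ee_pos: [0.4265, 0.2787, -0.0214]
ee_rot: [[-0.059, 0.998, -0.016], [0.998, 0.059, -0.003], [-0.002, -0.016, -1.0]]
wrist_force: [0.5, 0.2, 0.5]
grip_width: 0.0399
time_s: 15.75
ee_pos: [0.3842, 0.319, 0.1077]
ee_rot: [[-0.057, 0.998, -0.017], [0.998, 0.057, -0.003], [-0.002, -0.018, -1.0]]
wrist_force: [0.9, -0.2, -0.2]
grip_width: 0.0398
top 263 z med 0.0096 z=0.002*y+0.0094 tip [434.7 141.3] z@tip 0.0097 ang -86.8 size [ 19.1 110.1]
244 70.25914517728582 0.1570946072874735 -0.004911226802743082 0.021326796836802813
```

View pics/scene16_c220.png

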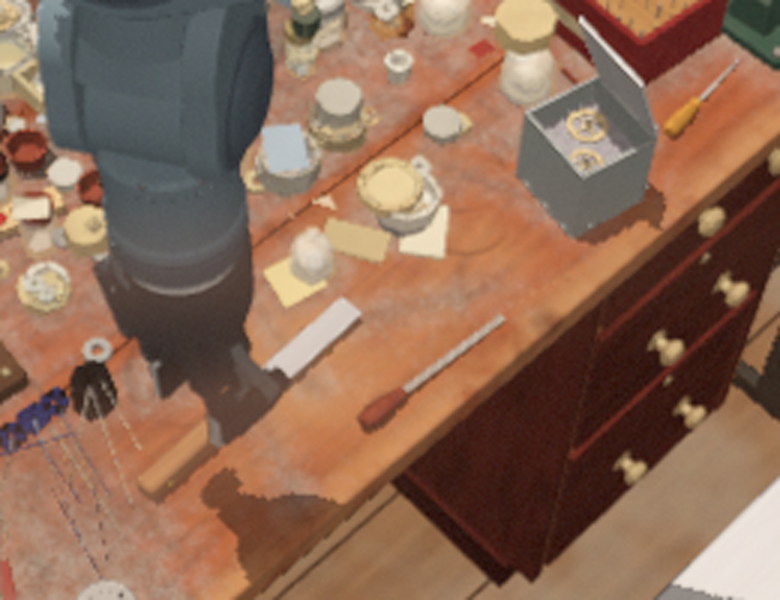

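View pics/top16_c170.png

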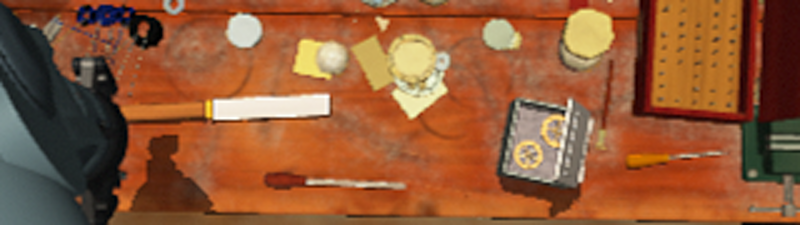

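The knife lies flat on the bench at z ≈ 0.0096 and the gripper is clear of it. The cover stands at about 70° and the bystanders are in place, so I'm handing the job in.

```bash
python3 -c "
from plant import *
print(finish_job())"
```

```text
the job is handed in; nothing more can be done
None
```

I opened the case cover with the knife, laid the knife flat again on its old spot, let go, and handed the job in at about 16 s. No verdict is reported.

**How it went:** I gripped the wooden handle and pushed the blade about 10 mm under the middle of the lip. I then raised the cover by lifting the knife and moving it inward, and drew the blade straight back out.

**Last checks:**
- **Cover:** it stays up on its own at about 70° (1.2 rad), measured from the depth image.
- **Knife:** the blade is level about 10 mm above the bench and roughly 15 cm in front of the case. The gripper is open and clear of it.
- **Bystanders:** the file and the screwdriver look unmoved in the last pictures. In the last close-ups the punch block is only partly in view or hidden by the arm, so I did not check it there. The arm never worked near it.
- **Forces:** every wrist force I read stayed below about 2 N, and the pictures showed no contact between gripper and case.

**What disagreed:** the first two grasps closed on air just above the handle. In the pictures the fingertips sat about 25 mm higher than the reported TCP height, so I went lower by feel and the third grasp held. The finger opening read about 14 mm on the 16 mm handle. I did not find the cause of either difference.

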